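Slide the middle bearer under a foam model before sanding

ROBOT

A 7-joint arm with a two-finger parallel gripper is mounted at the origin on the work surface. World frame = base frame: x ahead of the robot, y to its left, z up, the work surface at z = 0. Lengths are in mm, angles in rad, forces in N, time in s.
With the tool pointing down it reaches from about 400 to 875 mm from the base axis. Payload 4.4 kg.
Tool frame: the origin (TCP) lies midway between the tips of the shut fingers; the grasp point (between the pads) lies 19 mm behind it; z points along the fingers, y is the line along which they close (so a half turn about z gives the same grasp; the last joint's range is limited). The gripper opens to 85 mm and grips with 20 to 120 N. Pads are 22 mm wide; open, the fingers measure 114 mm over their backs; the gripper's body (76 mm by 85 mm) begins 54 mm behind the grasp point. The pads swing forward as they close: fully open they stand 13 mm farther back than shut.
Start: joints at [-0.066, 0.628, 0.038, 1.517, -0.027, 0.996, -0.02], TCP at [650.014, 0.027, 231.313] pointing down, gripper open.
Joint ranges: [-3.06, 3.06], [-0.37, 2.12], [-1.25, 1.32], [0.18, 2.47], [-1.1, 4.24], [0.23, 1.98], [-2.94, 2.94]. Speed limits (rad/s): [2.57, 2.57, 3.14, 3.14, 3.14, 3.14, 3.14].

INTERFACE

Orientations are given as [roll, pitch, yaw] about the fixed x, y, z axes, in that order (R = Rz(yaw) Ry(pitch) Rx(roll)).
In Python, from cell import ctrl gives the robot as it stands.
- The arm moves only by the shell command python3 -m handwheel 'ROWS'. ROWS is JSON, a list of rows, each a list of 3 entries, a list of its own where there are three numbers: the turn, a rotation vector about the tool's x, y, z in degrees, then the shift along the tool's x, y, z in m, then the closure, from 0 (fully open) to 1 (shut). A call has 1 to 5 rows; each row shifts and turns the commanded pose from where the row before left it, along the tool's axes as they then stand; what a row does not reach is not made up. A row lasts 1/12 s, in which the tool goes at most 41.7 mm and 7.16 degrees, less where a joint would pass 70% of its speed; a pose out of reach is approached as far as the arm can. A call is refused whole if a number of a shift passes 0.0417 or a number of a turn 7.16, either way. A call with a gripper value outside its range is refused whole. The fingers move at their own pace and stop on an object; the grip force is fixed at half the most. Time passes only in rows, so rows that do not move let the fingers close. It gives the time, the measured TCP pose, the force, the opening and the grip force at its end, in the units of the state.
- ctrl.read_state(): the state, without advancing time (a new reading comes with each control period).
- ctrl.get_image(name): name is "scene" or "side" or "wrist"; returns a dict with "pixels" (400x640x3 uint8, red, green, blue), "fx", "fy", "cx", "cy" (pixels), "pose" (4x4, takes a point from camera to world coordinates); the wrist camera has in their place "T_tool_cam" (4x4, takes a point from camera to tool coordinates, whose origin is the TCP and whose axes are the flange's). Camera axes: x right, y up, looking along -z (the intrinsics and any distortion apply to the point x, -y, -z); pixel columns grow to the right and rows downward; lengths in mm; the calibration is good to about 2 mm. The wrist camera is an equidistant fisheye: a pixel r from the principal point sees the ray r / f radians off the axis. A picture is of the moment at which its call begins: read the wrist's pose just before it. There is no depth.
- ctrl.finish_job(): hands the job in; it is judged then, once.
The state is a dict: "clock": time; "qpos": joint angles; "qd": joint speeds; "tau": joint torques, N m; "eef_pos": TCP position; "tool_rot": TCP orientation; "force": force on the tool from outside, world axes, zero at the start; "torque": the same for the moment, N m; "width": finger opening in mm; "gripper_force": force on a finger pad.
Only numpy, scipy, OpenCV 4.12 (cv2) and the standard library are available. Lean on these libraries where they do the work, as an engineer would, in place of code of your own. Each camera call takes 0.05 s, during which the arm holds its last target. There are 200 camera calls.

TASK

The foam model lies across its two end bearers and needs support in the middle before it is sanded. Push the loose wooden bearer in under the model, flat on the table all the way, until it lies midway between the two end bearers, parallel to them, and sticks out evenly on both sides of the model. Only push it, gently, with the fingers: never grip it, lift it or tip it up; do not shift the model, and leave the sanding block, the tin and the brush where they are.

Things in the scene. Friction and masses are not known exactly. Their poses are not given: they have to be found in the camera images.
- bearers: The two end bearers, one fixed body screwed to the table: two pine strips, each 40 mm wide (x), 150 long (y), 25 high including a 3 mm cork strip on top. Origin on the table surface midway between them; their centres are at x = -115 and +115 mm (190 mm between inner faces). They run along this body's y axis; z up.
- model: Pale foam model, loose, 0.3-0.6 kg, resting on the end bearers, flat underside 25 mm above the table: 300 mm long (x, round ends of radius 60), 120 wide (y), 34 thick (top 10 mm stepped in to 84 wide), pencilled cross on top. Origin: centre of its underside, at the start right above the origin of the end bearers, axes as theirs. It can be knocked out of place.
- batten: The loose middle bearer: plain flat pine strip, 60 mm wide (x), 180 long (y), 22 thick (3 mm less than the space under the model), 0.1-0.2 kg, lying left (+y) or right (-y) of the model, clear of it, up to 0.3 rad askew in the world, long axis roughly toward the model. Origin: centre of its underside. Slides under 1-2 N, stays where left. In place, 30 mm sticks out each side.
- sander: Bystander: cork sanding block with a wooden grip, 70 x 120 mm, 48 mm high, lying on the other side of the model from the loose bearer. Origin at the centre of its underside.
- tin: Bystander: round filler tin, 72 mm across, 65 mm high, standing at the near left. Origin at the centre of its underside.
- brush: Bystander: a flat dusting brush lying near right, 200 mm long (x), 42 mm wide, 20 mm high. Origin under its middle.
Not all that is in view belongs to the job. Leave any blue or yellow look-alike of the batten alone.

How it is judged (in metres and radians):
At the end, for the whole second after the job is handed in: The loose bearer lies flat and still under the model, within 12 mm of midway between the end bearers and 12 mm of the model's centre line, within 0.1 rad of parallel to the end bearers; the model rests level on them within 8 mm and 0.06 rad of its start (x of batten in the frame of bearers between -0.012 and 0.012 m and y of batten in the frame of model between -0.012 and 0.012 m and angle between the y axis of batten and the y axis of bearers, either way round below 0.1 rad and height (world z) of batten below 0.003 m and angle between each of batten, model's own z axis and vertical below 0.02 rad and linear speed of batten below 0.01 m/s and distance of model from where it was at the start of the episode below 0.008 m and angle between the x axis of model and the x axis of bearers, either way round below 0.06 rad); the robot touches nothing.
It fails at once if the loose bearer is gripped or pressed hard (contact force between the fingers and batten above 18 N).
It fails at once if the loose bearer is lifted off the table (height (world z) of batten above 0.006 m).
It fails at once if the loose bearer is tipped (angle between batten's own z axis and vertical above 0.06 rad).
It fails at once if the model is shifted or knocked off its bearers (distance of model from where it was at the start of the episode above 0.01 m or angle between model's own z axis and vertical above 0.04 rad).
It fails at once if the sanding block, tin or brush is disturbed (distance of any of sander, tin, brush from where it was at the start of the episode above 0.012 m).
It also fails if it takes over 72 s, if anything falls off the work surface, if the arm or the gripper's body presses on something with over 40 N, if the wrist force passes 120 N, or if a joint passes its speed limit or range.

## Working session

There is one attempt and no reset: what is moved stays moved. The work goes in short steps, Python scripts to look and compute and a shell command to move; the robot and the scene stay as the last step left them, time stands still between calls to the robot, and variables do not carry over. Pictures are saved under pics/ and viewed, at most 10 in all, crops included, and the job is handed in when it is done.

```bash
mkdir -p pics; ls; cat > h.py <<'E'
import numpy as np, cv2
from cell import ctrl
def grab(n):
    s=ctrl.read_state(); im=ctrl.get_image(n); return im,s
def save(im,f): cv2.imwrite('pics/'+f,cv2.cvtColor(im['pixels'],cv2.COLOR_RGB2BGR))
def ray(im,u,v):
    d=np.array([(u-im['cx'])/im['fx'],-(v-im['cy'])/im['fy'],-1.]); P=np.array(im['pose'])
    return P[:3,3],P[:3,:3]@d
def onz(im,u,v,z):
    o,d=ray(im,u,v); return o+d*(z-o[2])/d[2]
def proj(im,p):
    P=np.linalg.inv(np.array(im['pose'])); q=P[:3,:3]@np.array(p,float)+P[:3,3]
    return im['cx']+im['fx']*q[0]/-q[2], im['cy']-im['fy']*q[1]/-q[2]
E
python3 - <<'E'
from h import *
for n in('scene','side'):
    im,s=grab(n); save(im,n+'0.png'); print({k:v for k,v in im.items() if k!='pixels'})
print(s)
E
```

```text
pics
{'fx': 451.6789165333532, 'fy': 451.6789165333532, 'cx': 316.5527942161447, 'cy': 198.93231507075504, 'pose': array([[-1.79584395e-02, -5.49138486e-01,  8.35538400e-01,
         1.56602173e+03],
       [ 9.99680827e-01, -2.47132096e-02,  5.24420318e-03,
         4.01420182e+01],
       [ 1.77690418e-02,  8.35365896e-01,  5.49407026e-01,
         7.87389152e+02],
       [ 0.00000000e+00,  0.00000000e+00,  0.00000000e+00,
         1.00000000e+00]])}
{'fx': 392.5469000540675, 'fy': 392.5469000540675, 'cx': 320.15299847729625, 'cy': 199.32316373518165, 'pose': array([[ 9.34135982e-01,  2.30300322e-01, -2.72675136e-01,
         1.60294895e+02],
       [-3.56875760e-01,  5.91022271e-01, -7.23417146e-01,
        -8.10026005e+02],
       [-5.44612355e-03,  7.73081132e-01,  6.34283772e-01,
         7.88793306e+02],
       [ 0.00000000e+00,  0.00000000e+00,  0.00000000e+00,
         1.00000000e+00]])}
{'clock': 0.05, 'qpos': array([-0.0658192 ,  0.62934244,  0.03841517,  1.51835217, -0.0269936 ,
        0.99627725, -0.01998941]), 'qd': array([ 0.00045223, -0.00139658,  0.0023449 , -0.00130649, -0.00089816,
       -0.00086969, -0.00099259]), 'tau': array([ 2.65809620e-03, -5.65054679e+01,  1.23141423e+00, -1.94196779e+01,
        1.11141059e-02,  5.48195196e-03, -3.20568915e-05]), 'eef_pos': array([6.49390892e+02, 5.58076316e-02, 2.30396034e+02]), 'tool_rot': array([-3.13973066e+00,  1.35504743e-05,  1.57085164e+00]), 'force': array([ 0.94420527,  0.02134536, -0.30628201]), 'torque': array([0.00851421, 0.06500081, 0.03838113]), 'gripper_force': 0.0, 'width': 84.98716294638834}
```

View pics/scene0.png

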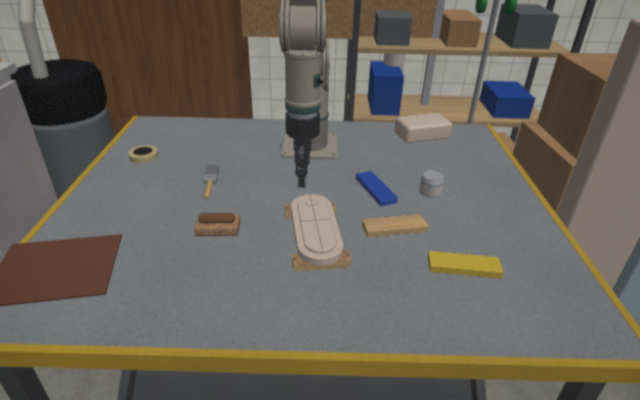

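View pics/side0.png

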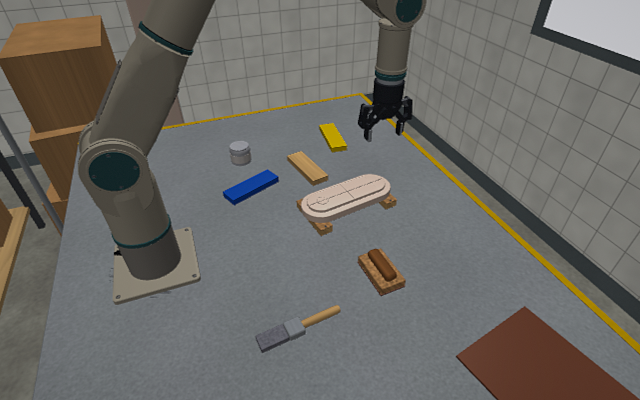

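The scene view shows three strips: blue (376,187), yellow (465,264) and plain pine (395,226). In the side view the pine one is at (307,167). Only the pine strip is plain wood with its long axis toward the model (316,228), and it lies on the +y side. The sander is at (217,223), the tin at (432,184) and the brush at (210,182). I'll confirm it in a crop and measure.

```bash
python3 - <<'E'
from h import *
im,s=grab('scene'); im2,_=grab('side')
a=im['pixels'][180:280,270:450]; b=im2['pixels'][140:240,270:410]
A=cv2.resize(a,None,fx=4,fy=4,interpolation=cv2.INTER_CUBIC); B=cv2.resize(b,None,fx=4,fy=4,interpolation=cv2.INTER_CUBIC)
cv2.imwrite('pics/crop1.png',cv2.cvtColor(A,cv2.COLOR_RGB2BGR)); cv2.imwrite('pics/crop2.png',cv2.cvtColor(B,cv2.COLOR_RGB2BGR))
for n,i,box in(('scene',im,(360,205,435,245)),('side',im2,(280,145,335,190))):
    hsv=cv2.cvtColor(i['pixels'],cv2.COLOR_RGB2HSV)
    x0,y0,x1,y1=box; sub=hsv[y0:y1,x0:x1]
    m=((sub[...,0]<25)&(sub[...,1]>70)).astype(np.uint8)
    v=sub[...,2][m>0]; print(n,m.sum(),np.histogram(v,12))
    c=max(cv2.findContours(m,0,2)[0],key=cv2.contourArea)
    print(cv2.approxPolyDP(c,2,True)[:,0]+[x0,y0])
E
```

```text
scene 1062 (array([  6,   2,   5,   4,  17, 156,  62,  42,  62, 143, 323, 240]), array([ 89.  ,  96.25, 103.5 , 110.75, 118.  , 125.25, 132.5 , 139.75,
       147.  , 154.25, 161.5 , 168.75, 176.  ]))
[[427 227]
 [420 215]
 [363 220]
 [368 236]
 [423 231]]
side 685 (array([ 13,  89,  57,   8,   9,   4,  10,   4,  29, 258, 183,  21]), array([ 66.        ,  77.16666667,  88.33333333,  99.5       ,
       110.66666667, 121.83333333, 133.        , 144.16666667,
       155.33333333, 166.5       , 177.66666667, 188.83333333,
       200.        ]))
[[287 156]
 [287 159]
 [313 185]
 [327 180]
 [327 175]
 [301 151]]
```

View pics/crop1.png

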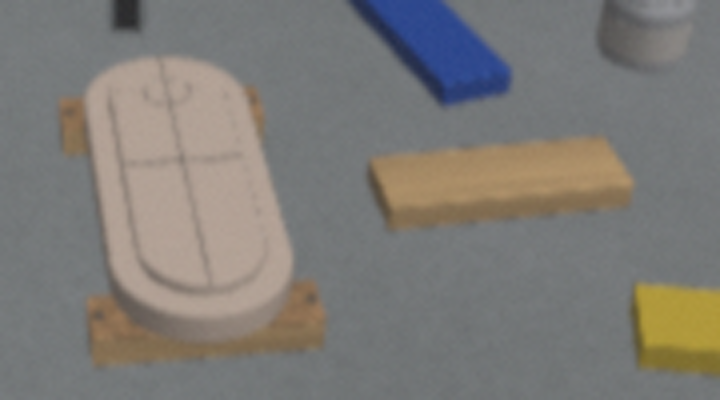

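View pics/crop2.png

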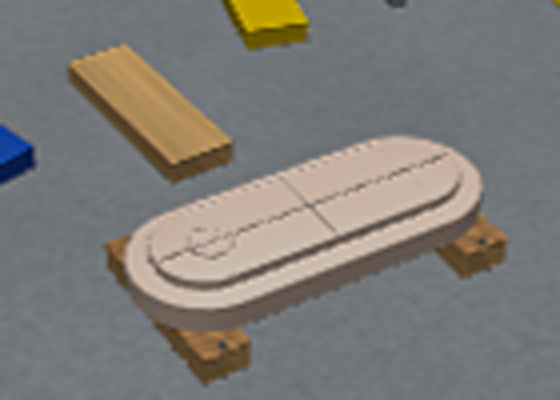

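Both crops show the strip as plain pine with its long axis pointing at the model, so it is the batten. Its top corners in the scene image are about (362,220), (421,214), (428,226) and (367,232). The model's cross is at (316,220).

```bash
python3 - <<'E'
from h import *
im,s=grab('scene'); im2,_=grab('side')
def q(p,o): return np.array(p)/4+o-0.4
sc=[270,180]; sd=[270,140]
def show(name,i,pts,o,z):
    P=np.array([onz(i,*q(p,o),z)[:2] for p in pts]); print(name,P.round(0).tolist()); return P
def rect(P):
    c=P.mean(0); e=[np.linalg.norm(P[k]-P[k-1]) for k in range(4)]; l=(P[1]+P[2]-P[0]-P[3]); 
    print(' c',c.round(1),'edges',np.round(e),'axis',np.degrees(np.arctan2(l[1],l[0])).round(1))
rect(show('bat sc',im,[(370,158),(603,137),(632,182),(388,207)],sc,22))
rect(show('bat sd',im2,[(174,164),(68,66),(127,45),(232,148)],sd,22))
for n,i,pts,o in(('sc',im,[(183,158),(161,60),(211,288)],sc),('sd',im2,[(310,205),(160,262),(447,155)],sd)):
    P=show('model '+n,i,pts,o,59); d=P[2]-P[1]; print(np.degrees(np.arctan2(d[1],d[0])).round(1),np.linalg.norm(d))
show('cross sc',im,[(128,162),(243,154)],sc,59);show('cross sd',im2,[(283,178),(337,233)],sd,59)
# bearer top corners z25
show('near... far bearer sc',im,[(90,328),(325,313),(318,283)],sc,25)
show('bearers sd',im2,[(205,360),(248,345),(468,252),(504,240)],sd,22)
E
```

```text
bat sc [[502.0, 167.0], [468.0, 341.0], [524.0, 352.0], [560.0, 175.0]]
 c [513.7 258.8] edges [ 59. 178.  56. 181.] axis 101.3
bat sd [[503.0, 163.0], [465.0, 335.0], [525.0, 348.0], [555.0, 166.0]]
 c [512.2 253.1] edges [ 52. 176.  62. 184.] axis 100.8
model sc [[559.0, 32.0], [436.0, 13.0], [697.0, 52.0]]
8.5 263.84755770031785
model sd [[564.0, 30.0], [436.0, 9.0], [689.0, 49.0]]
9.1 256.38590018224545
cross sc [[566.0, -6.0], [553.0, 73.0]]
cross sd [[558.0, 69.0], [569.0, -7.0]]
near... far bearer sc [[698.0, -24.0], [678.0, 126.0], [648.0, 123.0]]
bearers sd [[444.0, -62.0], [478.0, -58.0], [673.0, -24.0], [705.0, -21.0]]
```

```bash
python3 -m handwheel '[[[0,0,0],[0.033,-0.022,0],1],[[0,0,0],[0.033,-0.022,0],1],[[0,0,0],[0.033,-0.022,0],1],[[0,0,0],[0.033,-0.022,0],1],[[0,0,0],[0.033,-0.022,0],1]]'
python3 -m handwheel '[[[0,0,-5],[0.0,0,0],1],[[0,0,-4.5],[0,0,0],1],[[0,0,0],[0,0,0],1],[[0,0,0],[0,0,0],1]]'
python3 - <<'E'
from h import *
im,s=grab('wrist'); save(im,'w1.png'); print({k:v for k,v in im.items() if k!='pixels'}); print(s['eef_pos'],s['tool_rot'],s['width'])
E
```

```text
clock: 0.72
eef_pos: [538.8, 166.3, 231.4]
tool_rot: [3.141, -0.0, 1.57]
force: [-0.1, 1.2, 1.1]
width: 25.5
gripper_force: 0.0
clock: 1.05
eef_pos: [540.1, 164.8, 231.4]
tool_rot: [3.141, 0.0, 1.734]
force: [-0.1, -0.8, -0.6]
width: -0.1
gripper_force: 0.0
{'fx': 309.70691628693146, 'fy': 309.70691628693146, 'cx': 315.2834284291479, 'cy': 201.63782983672934, 'T_tool_cam': array([[ 1.49514880e-03,  9.60696823e-01,  2.77595712e-01,
         7.03820535e+01],
       [ 9.99998881e-01, -1.42300097e-03, -4.61371019e-04,
        -1.26187654e-01],
       [-4.82187032e-05,  2.77596091e-01, -9.60697875e-01,
        -1.42783578e+02],
       [ 0.00000000e+00,  0.00000000e+00,  0.00000000e+00,
         1.00000000e+00]])}
[540.14298903 164.75580206 231.37561558] [3.14146701e+00 5.84728350e-05 1.73406682e+00] -0.07208586748943614
```

View pics/w1.png

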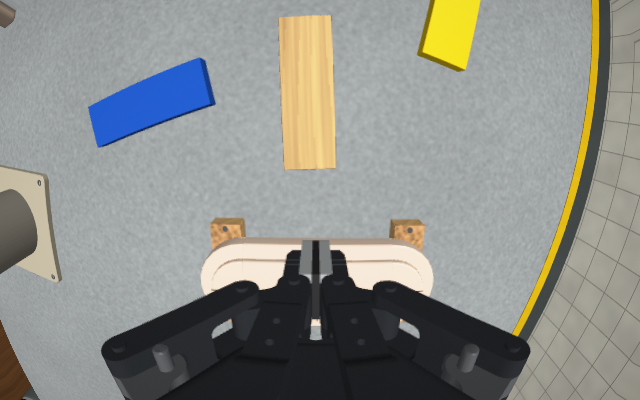

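The wrist view shows the batten at about (279..336, 15..170) and both end-bearer ends at (228,228) and (407,230). The model is below them; blue (155,100) and yellow (450,35) are well clear.

```bash
cat >> h.py <<'E'
from scipy.spatial.transform import Rotation as Ro
def wz(im,s,uv,z):
    uv=np.atleast_2d(np.array(uv,float)); x=(uv[:,0]-im['cx']); y=(uv[:,1]-im['cy']); r=np.hypot(x,y)+1e-9; t=r/im['fx']
    d=np.c_[np.sin(t)*x/r,-np.sin(t)*y/r,-np.cos(t)]
    T=np.eye(4); T[:3,:3]=Ro.from_euler('xyz',s['tool_rot']).as_matrix(); T[:3,3]=s['eef_pos']; P=T@np.array(im['T_tool_cam'])
    d=d@P[:3,:3].T; return (P[:3,3]+d*((z-P[2,3])/d[:,2])[:,None])[:,:2]
def blob(im,s,box,z,smin=60,hmax=25):
    x0,y0,x1,y1=box; h=cv2.cvtColor(cv2.GaussianBlur(im['pixels'],(3,3),0),cv2.COLOR_RGB2HSV)[y0:y1,x0:x1]
    m=((h[...,0]<hmax)&(h[...,1]>smin)).astype(np.uint8); c=max(cv2.findContours(m,0,1)[0],key=cv2.contourArea)[:,0]+[x0,y0]
    return c, wz(im,s,c,z)
def rep(n,W):
    r=cv2.minAreaRect(W.astype(np.float32)); b=cv2.boxPoints(r); print(n,'c',np.round(r[0],1),'size',np.round(r[1],1),'ang',round(r[2],2),'corners',b.round(0).tolist()); return r
E
python3 - <<'E'
from h import *
im,s=grab('wrist')
for n,b,z in(('bat',(260,0,360,185),22),('b1',(195,205,255,252),25),('b2',(375,205,440,252),25)):
    c,W=blob(im,s,b,z); print(c.min(0),c.max(0)); rep(n,W)
h=cv2.cvtColor(im['pixels'],cv2.COLOR_RGB2HSV); print([h[y,316-20].tolist() for y in(235,240,245,250)],[h[y,225].tolist() for y in(255,262,270)])
E
```

```text
[278  15] [335 169]
bat c [514.9 259.6] size [ 60.  179.5] ang 11.37 corners [[468.0, 342.0], [503.0, 166.0], [562.0, 178.0], [527.0, 354.0]]
[210 218] [244 249]
b1 c [443.7  74.9] size [45.9 42.3] ang 10.01 corners [[417.0, 92.0], [425.0, 50.0], [470.0, 58.0], [463.0, 100.0]]
[390 219] [424 250]
b2 c [665.7 110.1] size [45.9 42.6] ang 8.74 corners [[640.0, 128.0], [646.0, 86.0], [692.0, 93.0], [685.0, 135.0]]
[[96, 7, 174], [14, 53, 168], [17, 34, 245], [11, 32, 87]] [[17, 31, 247], [15, 55, 173], [17, 32, 247]]
```

```bash
python3 -m handwheel '[[[0,0,0.35],[0.025,-0.0173,0],1],[[0,0,0],[0.025,-0.0173,0],1],[[0,0,0],[0.025,-0.0173,0],1],[[0,0,0],[0.025,-0.0173,0],1],[[0,0,0],[0,0,0.03],1]]'
python3 -m handwheel '[[[0,0,0],[0,0,0.04],1],[[0,0,0],[0,0,0.04],1],[[0,0,0],[0,0,0.04],1],[[0,0,0],[0,0,0.03],1],[[0,0,0],[0,0,0],1]]'
python3 - <<'E'
from h import *
im,s=grab('wrist'); save(im,'w2.png');print(s['eef_pos'],s['tool_rot'])
E
```

```text
clock: 1.57
eef_pos: [454.6, 259.9, 205.3]
tool_rot: [3.134, -0.008, 1.736]
force: [0.5, 0.4, 0.0]
width: 0.2
gripper_force: 0.0
clock: 1.98
eef_pos: [452.4, 249.9, 46.1]
tool_rot: [-3.132, 0.004, 1.728]
force: [-0.1, 0.6, 0.0]
width: 0.2
gripper_force: 0.0
[452.40889657 249.94171277  46.06537119] [-3.13187327  0.00438234  1.72830354]
```

View pics/w2.png

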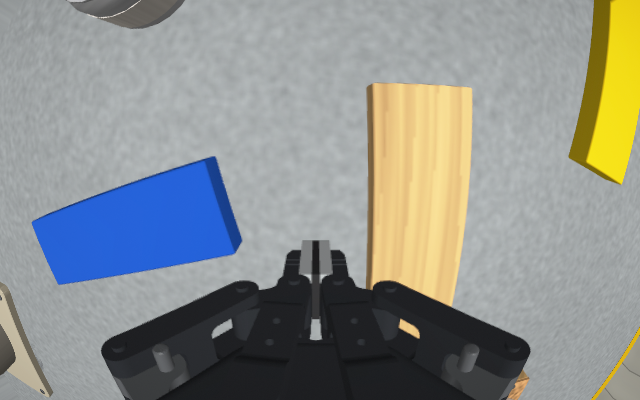

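The wrist view shows the shut fingertips at (316,255) in the clear gap between the blue strip (240,245) and the batten's left edge (370,200). I'll go down and nudge sideways.

```bash
python3 -m handwheel '[[[0,0,0],[0,0,0.019],1],[[0,0,0],[0,0,0.018],1],[[0,0,0],[0,0,0],1],[[0,0,0],[0,0,0],1],[[0,0,0],[0,0,0],1]]'
python3 -m handwheel '[[[0,0,0],[0,0.004,0],1],[[0,0,0],[0,0.004,0],1],[[0,0,0],[0,0.002,0],1],[[0,0,0],[0,0.002,0],1],[[0,0,0],[0,0.002,0],1]]'
python3 -m handwheel '[[[0,0,0],[0,0.002,0],1],[[0,0,0],[0,0.002,0],1],[[0,0,0],[0,0.002,0],1],[[0,0,0],[0,0.002,0],1],[[0,0,0],[0,0,0],1]]'
python3 - <<'E'
from h import *
im,s=grab('wrist')
c,W=blob(im,s,(345,60,520,290),22); print(s['force'],s['tool_rot'])
h=cv2.cvtColor(im['pixels'],cv2.COLOR_RGB2HSV); print(h[150,340:400:6].tolist())
im,s=grab('scene'); b=cv2.resize(im['pixels'][170:270,300:450],None,fx=4,fy=4,interpolation=2); cv2.imwrite('pics/s2.png',b[...,::-1])
c=np.array(s['eef_pos'])[:2]-[563,30.5]; print(c@[.988,.156],c@[-.156,.988])
E
```

```text
clock: 2.45
eef_pos: [457.0, 253.2, 16.3]
tool_rot: [3.139, -0.001, 1.73]
force: [0.8, -0.8, 0.2]
width: -0.1
gripper_force: 0.0
clock: 2.87
eef_pos: [469.9, 254.9, 14.6]
tool_rot: [3.141, -0.0, 1.73]
force: [0.3, 0.2, 0.1]
width: 0.3
gripper_force: 0.0
clock: 3.28
eef_pos: [477.7, 256.1, 14.2]
tool_rot: [3.141, -0.0, 1.73]
force: [-0.3, -0.3, 0.9]
width: 0.2
gripper_force: 0.2
[-0.28839905 -0.32457473  0.86254784] [ 3.14146881e+00 -3.87039695e-05  1.73033337e+00]
[[17, 123, 189], [19, 113, 232], [17, 119, 215], [19, 115, 229], [19, 114, 233], [20, 112, 236], [20, 111, 239], [19, 115, 229], [19, 113, 235], [21, 105, 245]]
-49.17741725530792 236.27188745395185
```

View pics/s2.png

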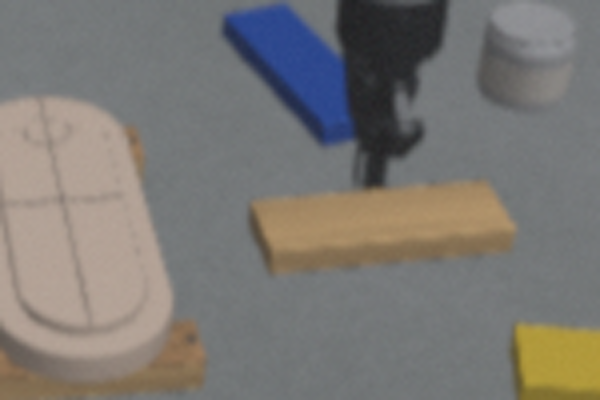

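The scene crop shows the fingers at the batten's robot-side face, (375,180) in the crop, with the batten flat and the blue strip and tin untouched. Next I'll measure how the batten lies.

```bash
cat >> h.py <<'E'
C=np.array([563,30.5]); U=np.array([.9877,.1564]); V=np.array([-.1564,.9877])
def uv(W): d=np.atleast_2d(W)-C; return np.c_[d@U,d@V]
def edges(im,s,rows,x0,x1):
    L=[];R=[]
    h=cv2.cvtColor(im['pixels'],cv2.COLOR_RGB2HSV)
    for y in rows:
        k=np.where((h[y,x0:x1,0]<26)&(h[y,x0:x1,1]>75)&(h[y,x0:x1,2]>205))[0]
        if len(k)>5: L.append((x0+k[0],y)); R.append((x0+k[-1]+1,y))
    for n,E in(('L',L),('R',R)):
        w=uv(wz(im,s,E,22)); p=np.polyfit(w[:,1],w[:,0],1); print(n,'slope rad',p[0].round(4),'u at v=234,144,324',np.polyval(p,[234,144,324]).round(1),len(w))
E
python3 - <<'E'
from h import *
im,s=grab('wrist'); edges(im,s,range(110,235,5),300,520)
h=cv2.cvtColor(im['pixels'],cv2.COLOR_RGB2HSV); col=[ (x,[int(y) for y in np.where((h[40:200,x,1]>75)&(h[40:200,x,2]>200)&(h[40:200,x,0]<26))[0][:1]+40]) for x in (350,380,410,430)]
for x,y in col:
  if y: print(x,y,uv(wz(im,s,[(x,y[0])],22)).round(1))
E
```

```text
L slope rad -0.0334 u at v=234,144,324 [-36. -33. -39.] 25
R slope rad -0.0355 u at v=234,144,324 [23.  26.2 19.8] 25
350 [80] [[-34.6 322. ]]
380 [80] [[-21.4 322.6]]
410 [81] [[ -7.7 323.1]]
430 [82] [[  1.9 323.5]]
```

```bash
python3 -m handwheel '[[[0,0,0],[0,-0.003,0],1],[[0,0,0],[0.015,0,0.002],1],[[0,0,0],[0,0.002,0],1],[[0,0,0],[0,0.002,0],1],[[0,0,0],[0,0.002,0],1]]'
python3 -m handwheel '[[[0,0,0],[0,0.002,0],1],[[0,0,0],[0,0.002,0],1],[[0,0,0],[0,0.0015,0],1],[[0,0,0],[0,0,0],1],[[0,0,0],[0,0,0],1]]'
python3 - <<'E'
from h import *
im,s=grab('wrist'); print(uv(s['eef_pos'][:2])); edges(im,s,range(130,235,5),290,500)
E
```

```text
clock: 3.85
eef_pos: [477.9, 271.1, 12.3]
tool_rot: [-3.141, 0.0, 1.731]
force: [-0.7, -0.0, 1.1]
width: -0.1
gripper_force: 0.3
clock: 4.27
eef_pos: [483.8, 272.0, 12.3]
tool_rot: [3.141, -0.0, 1.73]
force: [0.9, 0.0, 0.1]
width: -0.1
gripper_force: 0.0
[[-40.46844805 250.96126284]]
L slope rad -0.0049 u at v=234,144,324 [-26.4 -25.9 -26.8] 21
R slope rad -0.0021 u at v=234,144,324 [32.3 32.5 32.1] 21
```

```bash
python3 - <<'E'
from h import *
im,s=grab('scene'); w=onz(im,432,177,65); print('tin',w,uv(w[:2])); w=onz(im,435,258,22); print('yellow corner',w,uv(w[:2]))
E
python3 -m handwheel '[[[0,0,0],[0,-0.015,0],1],[[0,0,0],[0,0,-0.035],1],[[0,0,0],[0,0,-0.035],1],[[0,0,0],[0.033,0.015,0],0.6],[[0,0,0],[0.034,0.015,0],0.6]]'
python3 -m handwheel '[[[0,0,0],[0.034,0.015,0],0.6],[[0,0,0],[0,0.013,0],0.6],[[0,0,0],[0,0,0],0.6],[[0,0,0],[0,0,0],0.6],[[0,0,0],[0,0,0],0.6]]'
python3 - <<'E'
from h import *
im,s=grab('wrist'); save(im,'w4.png'); print(uv(s['eef_pos'][:2]),s['eef_pos'],s['width'])
E
```

```text
tin [324.38133211 396.92298138  65.        ] [[-178.37510398  399.23593836]]
yellow corner [666.69489412 344.59496198  22.        ] [[151.54389898 294.0137125 ]]
clock: 4.78
eef_pos: [489.6, 339.8, 85.1]
tool_rot: [3.138, -0.0, 1.726]
force: [1.4, 0.5, -0.1]
width: 23.2
gripper_force: 0.0
clock: 5.2
eef_pos: [509.1, 377.4, 81.9]
tool_rot: [-3.14, 0.001, 1.73]
force: [-0.4, -0.9, -1.1]
width: 34.5
gripper_force: 0.0
[[  0.98806198 351.09789372]] [509.06485894 377.42967264  81.90939053] 34.45861458328782
```

View pics/w4.png

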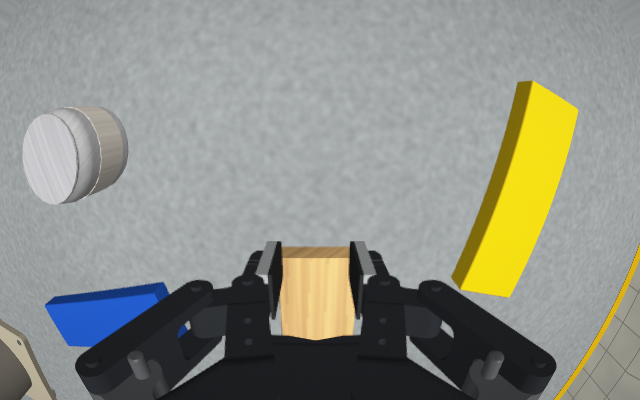

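The wrist view shows the batten's end at (316,250) between the open fingers, with the tin (75,155) and the yellow strip (515,190) clear. I'll check the end's v coordinate before lowering.

```bash
python3 - <<'E'
from h import *
im,s=grab('wrist'); print(uv(wz(im,s,[(316,258)],22)),uv(wz(im,s,[(316,247)],0)))
E
python3 -m handwheel '[[[0,0,0],[0.002,0.0015,0.035],0.6],[[0,0,0],[0,0,0.032],0.6],[[0,0,0],[0,0,0.006],0.6],[[0,0,0],[0,0,0],0.6],[[0,0,0],[0,0,0],0.6]]'
```

```text
[[  1.46508867 320.02203364]] [[  1.48294916 318.81229714]]
clock: 5.72
eef_pos: [511.1, 380.8, 10.0]
tool_rot: [3.142, 0.0, 1.73]
force: [0.5, 0.3, 0.8]
width: 34.1
gripper_force: 0.0
```

```bash
python3 -m handwheel '[[[0,0,0],[-0.005,0,0],0.6],[[0,0,0],[-0.005,0,0],0.6],[[0,0,0],[-0.004,0,0],0.6],[[0,0,0],[-0.003,0,0],0.6],[[0,0,0],[-0.003,0,0],0.6]]' | egrep 'pos|force'
python3 -m handwheel '[[[0,0,0],[-0.003,0,0],0.6],[[0,0,0],[-0.003,0,0],0.6],[[0,0,0],[-0.003,0,0],0.6],[[0,0,0],[-0.004,0,0],0.6],[[0,0,0],[-0.004,0,0],0.6]]'| egrep 'pos|force'
python3 -m handwheel '[[[0,0,0],[-0.005,0,0],0.6],[[0,0,0],[-0.005,0,0],0.6],[[0,0,0],[-0.005,0,0],0.6],[[0,0,0],[-0.005,0,0],0.6],[[0,0,0],[-0.005,0,0],0.6]]'| egrep 'pos|force'
python3 -m handwheel '[[[0,0,0],[-0.005,0,0],0.6],[[0,0,0],[-0.005,0,0],0.6],[[0,0,0],[-0.005,0,0],0.6],[[0,0,0],[-0.005,0,0],0.6],[[0,0,0],[-0.005,0,0],0.6]]'| egrep 'pos|force'
python3 - <<'E'
from h import *
im,s=grab('scene'); print(uv(s['eef_pos'][:2]))
b=cv2.resize(im['pixels'][170:270,290:440],None,fx=4,fy=4,interpolation=2); cv2.imwrite('pics/s3.png',b[...,::-1])
h=cv2.cvtColor(im['pixels'],cv2.COLOR_RGB2HSV)
E
```

```text
eef_pos: [514.7, 360.7, 10.1]
force: [0.6, 0.5, -1.2]
gripper_force: 0.0
eef_pos: [516.8, 344.6, 9.4]
force: [-0.4, 0.9, -0.1]
gripper_force: 0.5
eef_pos: [520.9, 319.2, 9.3]
force: [0.2, 1.0, 0.9]
gripper_force: 0.5
eef_pos: [524.8, 294.6, 9.3]
force: [0.5, 0.7, -0.4]
gripper_force: 0.4
[[  3.61114879 266.82710612]]
```

View pics/s3.png

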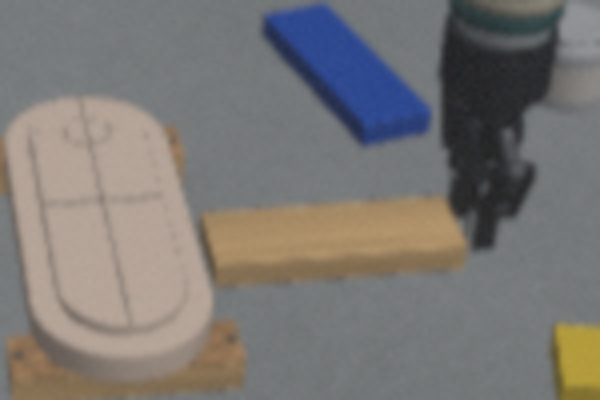

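The scene crop shows the batten flat and just short of the model's edge, its top corners at about (203,213), (443,198), (467,245) and (216,260) in the crop. The fingers are behind its end at (485,210).

```bash
python3 - <<'E'
from h import *
im,s=grab('scene')
P=np.array([onz(im,*(np.array(p)/4+[290,170]-.4),22)[:2] for p in[(203,213),(443,198),(467,245),(216,260)]])
print(uv(P).round(1).tolist(),uv(P).mean(0))
# bearer outer edges & model sides: top far bearer front edge, near bearer
for p,z in(((10,342),25),((243,356),25),((101,199),59),((182,128),25)): print(p,uv(onz(im,*(np.array(p)/4+[290,170]-.4),z)[:2]).round(1))
im,s=grab('wrist'); edges(im,s,range(255,300,3),285,350)
E
```

```text
[[-27.8, 77.9], [-25.8, 254.7], [30.7, 255.0], [27.0, 76.8]] [  1.02073165 166.11342112]
(10, 342) [[100.  -72.5]]
(243, 356) [[131.2  74.4]]
(101, 199) [[-2.5  0.2]]
(182, 128) [[-133.1   81. ]]
L slope rad 0.0421 u at v=234,144,324 [-12.1 -15.9  -8.3] 4
R slope rad -0.0539 u at v=234,144,324 [21.8 26.7 17. ] 4
```

```bash
python3 -m handwheel '[[[0,0,0],[-0.005,0,0],0.6],[[0,0,0],[-0.005,0,0],0.6],[[0,0,0],[-0.005,0,0],0.6],[[0,0,0],[-0.005,0,0],0.6],[[0,0,0],[-0.005,0,0],0.6]]'| egrep 'pos|force'
python3 -m handwheel '[[[0,0,0],[-0.005,0,0],0.6],[[0,0,0],[-0.005,0,0],0.6],[[0,0,0],[-0.005,0,0],0.6],[[0,0,0],[-0.005,0,0],0.6],[[0,0,0],[-0.005,0,0],0.6]]'| egrep 'pos|force'
python3 -m handwheel '[[[0,0,0],[-0.005,0,0],0.6],[[0,0,0],[-0.005,0,0],0.6],[[0,0,0],[-0.005,0,0],0.6],[[0,0,0],[-0.005,0,0],0.6],[[0,0,0],[-0.005,0,0],0.6]]'| egrep 'pos|force'
python3 - <<'E'
from h import *
im,s=grab('scene'); print(uv(s['eef_pos'][:2]))
b=cv2.resize(im['pixels'][170:270,270:420],None,fx=4,fy=4,interpolation=2); cv2.imwrite('pics/s4.png',b[...,::-1])
im,s=grab('wrist'); save(im,'w5.png')
E
```

```text
eef_pos: [528.8, 269.7, 9.3]
force: [0.1, 0.6, -1.0]
gripper_force: 0.2
eef_pos: [532.8, 245.3, 9.3]
force: [0.2, -0.4, -0.5]
gripper_force: 0.2
eef_pos: [536.8, 220.6, 9.3]
force: [0.6, 0.3, -1.3]
gripper_force: 0.2
[[  3.84021947 191.90016208]]
```

View pics/s4.png

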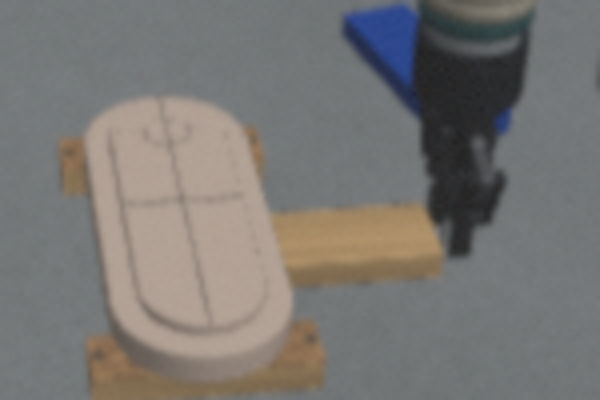

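The scene crop shows the batten sliding in under the model, with its tail at (440,240). The model's cross has not moved: (183,198) in the crop is full-image (316,219.5). I'll continue.

```bash
python3 -m handwheel '[[[0,0,0],[-0.005,0,0],0.6],[[0,0,0],[-0.005,0,0],0.6],[[0,0,0],[-0.005,0,0],0.6],[[0,0,0],[-0.005,0,0],0.6],[[0,0,0],[-0.005,0,0],0.6]]'| egrep 'pos|force'
python3 -m handwheel '[[[0,0,0],[-0.005,0,0],0.6],[[0,0,0],[-0.005,0,0],0.6],[[0,0,0],[-0.005,0,0],0.6],[[0,0,0],[-0.005,0,0],0.6],[[0,0,0],[-0.005,0,0],0.6]]'| egrep 'pos|force'
python3 -m handwheel '[[[0,0,0],[-0.005,0,0],0.6],[[0,0,0],[-0.005,0,0],0.6],[[0,0,0],[-0.005,0,0],0.6],[[0,0,0],[-0.005,0,0],0.6],[[0,0,0],[-0.005,0,0],0.6]]'| egrep 'pos|force'
python3 -m handwheel '[[[0,0,0],[-0.004,0,0],0.6],[[0,0,0],[-0.003,0,0],0.6],[[0,0,0],[-0.002,0,0],0.6],[[0,0,0],[0,0,0],0.6]]'| egrep 'pos|force'
python3 -m handwheel '[[[0,0,0],[0.003,0,0],0.6],[[0,0,0],[0.005,0,0],0.6],[[0,0,0],[0.02,0,0],0.6],[[0,0,0],[0.03,0,0],0.6],[[0,0,0],[0.03,0,0],0.6]]'| egrep 'pos|force'
python3 -m handwheel '[[[0,0,0],[0.03,0,-0.02],0.6],[[0,0,0],[0,0,-0.04],0.6],[[0,0,0],[0,0,-0.04],0.6],[[0,0,0],[0,0,-0.04],0.6],[[0,0,0],[0,0,0],0.6]]'| egrep 'pos|force'
python3 -m handwheel '[[[0,0,0],[0,0,0],0.6],[[0,0,0],[0,0,0],0.6]]' | egrep pos
python3 - <<'E'
from h import *
im,s=grab('scene'); im2,_=grab('side')
a=cv2.resize(im['pixels'][180:280,270:380],None,fx=4,fy=4,interpolation=2);b=cv2.resize(im2['pixels'][155:245,290:400],None,fx=4,fy=4,interpolation=2)
c=np.zeros((400,800,3),np.uint8); 
c[:,:400]=a[:,:400]; c[:360,400:800]=b[:,:400]; cv2.imwrite('pics/f1.png',c[...,::-1])
w,s=grab('wrist'); save(w,'w6.png'); print(uv(s['eef_pos'][:2]),s['eef_pos'])
E
```

```text
eef_pos: [540.8, 195.9, 9.4]
force: [0.5, 0.9, 0.4]
gripper_force: 0.4
eef_pos: [544.8, 171.3, 9.3]
force: [-0.2, 1.1, 0.5]
gripper_force: 0.5
eef_pos: [548.7, 146.6, 9.3]
force: [-0.3, 0.9, 1.6]
gripper_force: 0.6
eef_pos: [550.1, 137.4, 9.3]
force: [-1.0, 0.2, -0.7]
gripper_force: 0.0
eef_pos: [536.0, 225.7, 9.3]
force: [0.7, 0.1, 0.0]
gripper_force: 0.0
eef_pos: [535.3, 258.1, 156.9]
force: [1.3, -0.6, -0.0]
gripper_force: 0.0
eef_pos: [530.6, 255.0, 149.0]
[[  2.39891644 226.24875792]] [529.98450847 254.33834671 147.69581112]
```

View pics/f1.png

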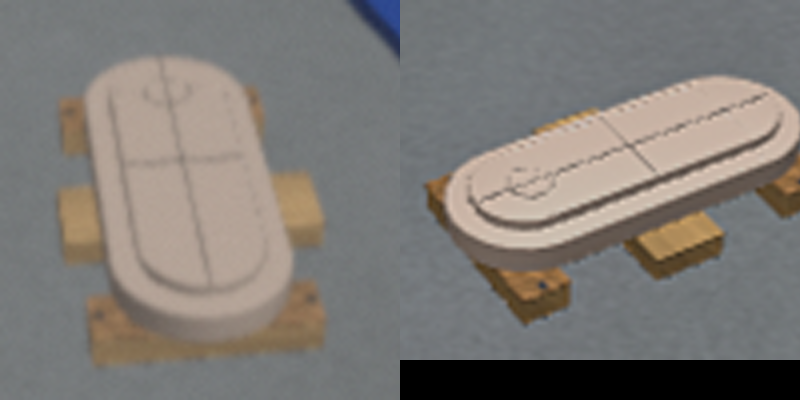

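The views show the batten under the model between the end bearers. In the scene crop its tail is at (320,200) and its front end at (62,215), and the model's cross is unmoved at (183,158). I'll compute the residual.

```bash
python3 - <<'E'
from h import *
im,s=grab('scene'); im2,_=grab('side')
f=lambda i,p,o,z: uv(onz(i,*(np.array(p)/4+o-.4),z)[:2]).round(1).tolist()
for p in [(58,188),(65,242),(311,174),(323,222)]: print('bat sc',f(im,p,[270,180],22))
for p in [(88,318),(325,310),(59,101)]: print('bearer sc',p,f(im,p,[270,180],25))
for p in [(183,158)]: print('cross',f(im,p,[270,180],59))
for p in [(255,262),(322,238)]: print('bat sd',f(im2,p,[290,155],22))
for p in [(124,302),(170,282),(382,198)]: print('bearer sd',f(im2,p,[290,155],25))
print('cross sd',f(im2,(228,146),[290,155],59))
w,s=grab('wrist')
for n,b in(('bat',(250,150,390,330)),('all',(0,150,640,330))):
    h=cv2.cvtColor(w['pixels'],cv2.COLOR_RGB2HSV); x0,y0,x1,y1=b
    m=((h[y0:y1,x0:x1,0]<26)&(h[y0:y1,x0:x1,1]>75)&(h[y0:y1,x0:x1,2]>90)).astype(np.uint8)
    for c in cv2.findContours(m,0,1)[0]:
        if cv2.contourArea(c)>150: print(n,cv2.approxPolyDP(c,2.5,True)[:,0]. __add__([x0,y0]).tolist(),uv(wz(w,s,cv2.approxPolyDP(c,2.5,True)[:,0]+[x0,y0],22)).round(0).tolist())
E
```

```text
bat sc [[-28.5, -83.0]]
bat sc [[32.7, -83.1]]
bat sc [[-24.3, 97.6]]
bat sc [[31.4, 94.9]]
bearer sc (88, 318) [[115.4, -75.2]]
bearer sc (325, 310) [[125.6, 76.8]]
bearer sc (59, 101) [[-132.9, -73.9]]
cross [[-3.5, 1.8]]
bat sd [[-31.2, -85.5]]
bat sd [[25.9, -88.5]]
bearer sd [[-135.3, -76.5]]
bearer sd [[-96.9, -75.3]]
bearer sd [[89.3, -76.7]]
cross sd [[-1.1, -0.5]]
bat [[289, 304], [289, 329], [342, 329], [341, 302]] [[-24.0, 107.0], [-26.0, 73.0], [32.0, 73.0], [30.0, 110.0]]
all [[289, 304], [289, 329], [342, 329], [341, 302]] [[-24.0, 107.0], [-26.0, 73.0], [32.0, 73.0], [30.0, 110.0]]
all [[628, 150], [622, 150], [596, 245], [557, 329], [565, 327], [598, 257], [618, 197]] [[420.0, 293.0], [404.0, 291.0], [384.0, 159.0], [362.0, 24.0], [380.0, 24.0], [399.0, 140.0], [413.0, 227.0]]
```

View pics/w6.png

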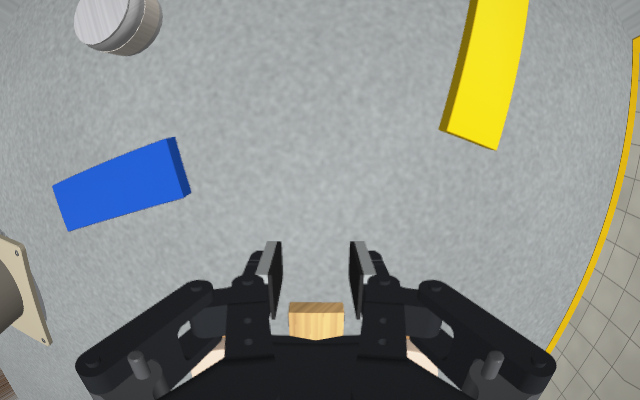

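The wrist view shows the batten's tail sticking out at (316,320), with everything else untouched. It is parallel and about 3 mm off in x, but about 5 mm short in y, so one more small push.

```bash
python3 -m handwheel '[[[0,0,0],[0,0,0.04],0.6],[[0,0,0],[0,0,0.04],0.6],[[0,0,0],[0,0,0.04],0.6],[[0,0,0],[0,0,0.016],0.6],[[0,0,0],[-0.03,0,0],0.6]]'| egrep 'pos|force'
python3 -m handwheel '[[[0,0,0],[-0.03,0,0],0.6],[[0,0,0],[-0.03,0,0],0.6],[[0,0,0],[0,0,0],0.6],[[0,0,0],[0,0,0],0.6],[[0,0,0],[0,0,0],0.6]]'| egrep 'pos|force'
python3 - <<'E'
from h import *
s=ctrl.read_state();print(uv(s['eef_pos'][:2]),s['eef_pos'])
E
```

```text
eef_pos: [531.1, 231.5, 8.3]
force: [0.8, 0.6, 0.5]
gripper_force: 0.0
eef_pos: [545.5, 166.2, 12.9]
force: [-0.1, 1.7, 0.1]
gripper_force: 0.0
[[  3.93849666 136.76112892]] [545.50082696 166.19328567  12.92820177]
```

Now I'll go from v=136.8 to about 102.3, which is 34.5 mm, then retreat.

```bash
python3 -m handwheel '[[[0,0,0],[-0.009,0,0.003],0.6],[[0,0,0],[-0.009,0,0],0.6],[[0,0,0],[-0.005,0,0],0.6],[[0,0,0],[-0.003,0,0],0.6],[[0,0,0],[-0.002,0,0],0.6]]'| egrep 'pos|force'
python3 -m handwheel '[[[0,0,0],[-0.002,0,0],0.6],[[0,0,0],[-0.002,0,0],0.6],[[0,0,0],[-0.002,0,0],0.6],[[0,0,0],[-0.0005,0,0],0.6],[[0,0,0],[0,0,0],0.6]]'| egrep 'pos|force'
python3 -c "
from h import *
print(uv(ctrl.read_state()['eef_pos'][:2]))"
python3 -m handwheel '[[[0,0,0],[0.003,0,0],0.6],[[0,0,0],[0.005,0,0],0.6],[[0,0,0],[0.02,0,0],0.6],[[0,0,0],[0.03,0,0],0.6],[[0,0,0],[0.03,0,0],0.6]]'| egrep 'pos|force'
python3 -m handwheel '[[[0,0,0],[0.03,0,-0.02],0.6],[[0,0,0],[0,0,-0.04],0.6],[[0,0,0],[0,0,-0.04],0.6],[[0,0,0],[0,0,-0.02],0.6],[[0,0,0],[0,0,0],0.6]]'| egrep 'pos|force'
python3 -m handwheel '[[[0,0,0],[0,0,0],0.6],[[0,0,0],[0,0,0],0.6],[[0,0,0],[0,0,0],0.6]]' | egrep pos
python3 - <<'E'
from h import *
im,s=grab('scene')
g=im['pixels'].copy(); h=cv2.cvtColor(g,cv2.COLOR_RGB2HSV)
for y in(229,232,235):
    k=np.where((h[y,270:370,0]<26)&(h[y,270:370,1]>85))[0]+270; print(y,k.min(),k.max(),[uv(onz(im,x,y,22)[:2])[0].round(1).tolist() for x in (k.min(),k.max()+1)])
b=cv2.resize(g[170:270,270:420],None,fx=4,fy=4,interpolation=2); cv2.imwrite('pics/f2.png',b[...,::-1])
E
```

```text
eef_pos: [550.2, 137.5, 10.3]
force: [-0.4, 0.3, -0.7]
gripper_force: 0.0
eef_pos: [551.2, 131.7, 10.4]
force: [-0.2, 0.5, -0.2]
gripper_force: 0.0
[[  4.15077548 101.79743329]]
eef_pos: [537.1, 219.2, 10.3]
force: [0.4, 0.1, -0.3]
gripper_force: 0.0
eef_pos: [535.1, 250.9, 135.5]
force: [1.4, 0.6, -0.2]
gripper_force: 0.0
eef_pos: [531.1, 247.9, 128.8]
229 283 346 [[-17.7, -86.9], [3.0, 91.2]]
232 283 347 [[-4.0, -88.0], [16.9, 91.2]]
235 284 347 [[9.8, -86.3], [30.2, 88.6]]
```

```bash
python3 - <<'E'
from h import *
im,s=grab('scene'); a=cv2.imread('pics/scene0.png')[...,::-1]
for g in(a,im['pixels']):
    h=cv2.cvtColor(np.ascontiguousarray(g),cv2.COLOR_RGB2HSV)[190:270,280:350]; m=(h[...,0]<20)&(h[...,1]<75)&(h[...,1]>25)&(h[...,2]>130); print(m.sum(),np.argwhere(m).mean(0))
print(ctrl.finish_job())
E
```

```text
2770 [38.54440433 36.59169675]
2844 [38.67299578 36.72855134]
the job is handed in; nothing more can be done
None
```

The job is handed in, with no verdict returned: by my last measurements the batten lies parallel under the model, about 1–2 mm off its centre line and 2–4 mm off midway, the model shows no shift and I saw no bystander move, but I viewed 12 pictures, two over the limit of 10.

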